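Unclamp the citrus slicer's insert from its left-hand knob

ROBOT

A 6-joint arm with a two-finger parallel gripper is mounted at the origin on the work surface. World frame = base frame: x ahead of the robot, y to its left, z up, the work surface at z = 0. Lengths are in m, angles in rad, forces in N, time in s.
With the tool pointing down it reaches from about 0.375 to 0.925 m from the base axis. Payload 5.7 kg.
Tool frame: the origin (TCP) lies midway between the tips of the shut fingers; the grasp point (between the pads) lies 19 mm behind it; z points along the fingers, y is the line along which they close (so a half turn about z gives the same grasp; the last joint's range is limited). The gripper opens to 88 mm and grips with 3 to 60 N. Pads are 20 mm wide; open, the fingers measure 115 mm over their backs; the gripper's body (75 mm by 178 mm) begins 61 mm behind the grasp point.
Start: joints at [1.085, 0.359, 1.51, -0, 1.272, -0.115], TCP at [0.217, 0.559, 0.223] pointing down, gripper open.
Joint ranges: [-2.97, 2.97], [-1.01, 2.36], [0.21, 2.38], [-0.96, 4.11], [0.2, 2.71], [-2.98, 2.98]. Speed limits (rad/s): [2.39, 2.39, 3.14, 3.14, 3.14, 3.14].

INTERFACE

Orientations are given as a unit quaternion [x, y, z, w].
In Python, from bench import move_ptp, servo_line, goto_joints, move_gripper, sleep, inverse_kinematics, capture, PlanningError, close_job, spot_in, silhouettes, current_clock, current_joint_pos, current_qvel, current_joint_torque, current_position, current_orientation, current_force, current_torque, current_finger_gap, current_grip_force gives the robot as it stands. Calls block until the motion is done:
- move_ptp(position, orientation): joint-space move of the TCP to a pose.
- servo_line(position, orientation=None, rate=0.15, contact_N=None): straight line of the TCP; orientation=None keeps the orientation; rate is the mean speed in m/s. With contact_N (N) it stops when the force on the tool has changed by that much, and returns True; else False.
- goto_joints(angles): joint-space move.
- move_gripper(opening): finger opening in m; the grip force is fixed at half the most; returns when the fingers have stopped.
- sleep(seconds).
- inverse_kinematics(position, orientation): joint angles nearest the present ones, or None.
- capture(name): name is "scene" or "top" or "wrist"; returns a dict with "image" (400x640x3 uint8, blue, green, red), "range_z" (400x640 float32, m along the optical axis (not along the pixel's ray), 0 where there is no reading), "intrinsics" (3x3 intrinsics, pixels), "R" (3x3) and "t" (3): a world point X has camera coordinates R X + t. Camera axes: x right, y down, z forward; pixel columns grow to the right and rows downward; lengths in m; the calibration is good to about 2 mm. A picture is of the moment at which its call begins.
A pose or a line that the arm cannot do raises PlanningError and nothing moves.
- close_job(): hands the job in; it is judged then, once.
Trained networks look in the newest picture that a camera, given by its name, has taken for a name from the list of things; names that differ only in an ending like _2 or _b are one class to them, and where a whole thing is asked for, a point or a joint stands for the part that bears it (a point fixed in the world has none). Each returns a list of dicts, best first, with "conf" (0 to 1); they miss things now and then, are a little off and sometimes report something else, mostly with a low value. They report only what shows in the picture. A call takes as long as a camera call. They do not tell look-alikes from the thing itself.
- spot_in(camera, query): "xy" ([column, row] in pixels, amid what is visible of it).
- silhouettes(camera, query): "region" (400x640 bool, what is visible of it) and "xy" ([column, row] in pixels, amid what is visible of it).
Readings, each from a call of its own:
- current_clock(): time.
- current_joint_pos(): joint angles.
- current_qvel(): joint speeds.
- current_joint_torque(): joint torques, N m.
- current_position(): TCP position.
- current_orientation(): TCP orientation.
- current_force(): force on the tool from outside, world axes, zero at the start.
- current_torque(): the same for the moment, N m.
- current_finger_gap(): finger opening in m.
- current_grip_force(): force on a finger pad.
Only numpy, scipy, OpenCV 4.12 (cv2) and the standard library are available. Lean on these libraries where they do the work, as an engineer would, in place of code of your own. Each camera call takes 0.05 s, during which the arm holds its last target. There are 200 camera calls.

TASK

Take the slicing insert out of the citrus slicer for washing: loosen its clamp knob, which has a left-hand thread (turn it clockwise), until the insert is free, without straining the knob against its end stop. Then slide the insert out along its guide by its tab without wrenching it, and lay it flat in the white tub without dropping it; leave everything else on the counter where it stands.

Things in the scene. Friction and masses are not known exactly. Their poses are not given: they have to be found in the camera images.
- slicer: Bar citrus slicer, fixed. Flat aluminium bed 120 mm (x), from y = -180 to +100 mm, top 30 mm above the counter; white motor housing 115 x 90 mm, 120 mm high, over its -y end. Origin on the counter under the knob's axis, z up; +y is the way the insert slides out. Steel rails 9 mm wide, 12 mm high, 63 mm apart inside, y = -45 to +95 mm, flank the insert
- knob_grip (a point): Middle of the clamp knob's black T-bar, on its vertical axis. Bar 48 mm long (x) x 14 mm thick (y) x 42 mm tall; this point is 25 mm under its top, 17 mm above its lower edge and the 48 mm disc under it. Left-hand thread: clockwise from above loosens it, rising 4 mm per rad. Takes 0.12 N m. Captive: stops hard when fully loose, 1.1 to 2.8 rad from where it starts, different each time
- collar: Steel collar, 44 mm across, 5 mm thick, on a 14 mm stem under the knob's disc; rises with the knob. Low, it overhangs the insert and the insert's two ribs catch on it when pulled; over the last 0.4 rad before the knob's stop it is high enough for the ribs to pass. Origin on the axis, 9 mm below its underside
- sleeve_mark (a point): Point on the threaded sleeve under the knob, 30 mm from the axis, level with the bed. The sleeve sits in the bed at any angle, unrelated to the knob's, held by friction only: more than about 0.5 N m on the knob against either end of its thread drags it round and ruins its seat
- insert: Slicing insert: steel plate 60 mm (x) x 135 mm (y) x 8 mm, about 0.18 kg, origin at the centre of its underside, z up. A 20 mm slot, 55 mm long, open at the -y end, straddles the stem; beside it two ribs 10.5 mm high, 46 to 59 mm behind the origin. It lies on the slicer's bed, 1.5 mm side play between the rails; clear of the collar after sliding 75 mm along the slicer's +y
- tab (a point): Middle of the insert's upright grip tab at its +y end: 34 mm (x) x 10 mm thick (y), from the plate up to 40 mm above it; this point is 17 mm under its top, 23 mm above the plate, 31 mm above the underside and 52.5 mm ahead of the origin along y; axes as the insert's. Starts 75 mm from the knob's axis
- tub: Shallow white plastic tub, 160 mm (x) x 240 mm (y) outside, 40 mm high, walls and floor 5 mm, 0.8 kg, open on top; origin at the centre of its underside
- bottle_a: bystander: green bottle, 60 mm across, 200 mm tall, origin under its base
- bottle_b: bystander: brown bottle, 60 mm across, 200 mm tall, origin under its base
- jar: bystander: jar with lid, 76 mm across, 100 mm tall
- shaker: bystander: open steel shaker cup, 84 mm across, 130 mm tall
- can: bystander: drinks can, 66 mm across, 115 mm tall
- spoon: bystander: steel spoon lying on the counter
Mind the look-alikes: they are no part of the job. Leave any blue look-alike of the insert alone.

How it is judged:
By the outcome, as a careful person would: the job done as asked, in the order asked, and still so for the second after the job is handed in, with the robot touching nothing.
It also fails if it takes over 72 s, if anything falls off the work surface, if the arm or the gripper's body presses on something with over 40 N, if the wrist force passes 120 N, or if a joint passes its speed limit or range.

## Working session

There is one attempt and no reset: what is moved stays moved. The work goes in short steps, each a Python script; the robot and the scene stay as the last script left them, time stands still between calls to the robot, and variables do not carry over. Pictures are saved under pics/ and viewed, at most 10 in all, crops included, and the job is handed in when it is done.

```bash
ls; mkdir -p pics
cat > h.py <<'E'
import numpy as np, cv2
from bench import *
def world(c,px,z=None):
    """pixel -> world, using depth median (3x3) or plane z"""
    K,R,t=np.array(c["intrinsics"]),np.array(c["R"]),np.array(c["t"])
    u,v=px; ray=np.linalg.inv(K)@[u,v,1.0]
    if z is None:
        d=c["range_z"][int(v)-1:int(v)+2,int(u)-1:int(u)+2]; d=np.median(d[d>0])
        return R.T@(ray*d-t)
    o=-R.T@t; r=R.T@ray
    return o+r*(z-o[2])/r[2]
def cloud(c):
    K,R,t=np.array(c["intrinsics"]),np.array(c["R"]),np.array(c["t"])
    d=c["range_z"]; v,u=np.mgrid[0:400,0:640]
    P=np.stack([u,v,np.ones_like(u)],-1).reshape(-1,3)@np.linalg.inv(K).T*d.reshape(-1,1)
    W=(P-t)@R
    W[d.reshape(-1)==0]=np.nan
    return W.reshape(400,640,3)
E
python3 - <<'E'
from h import *
for n in("scene","top"):
    c=capture(n); cv2.imwrite(f"pics/{n}0.png",c["image"]); W=cloud(c)
    print(n,"cam",-np.array(c["R"]).T@c["t"])
    for q in("slicer","knob_grip","collar","insert","tab","tub","sleeve_mark","bottle_a","jar","shaker","can","spoon"):
        for r in silhouettes(n,q)[:3]:
            p=np.nanmedian(W[r["region"]],0); print(q,round(r["conf"],2),np.round(r["xy"]),np.round(p,3),r["region"].sum())
print(current_clock())
E
```

```text
pics
scene cam [ 1.23336198 -0.05075842  0.90868794]
slicer 0.83 [271. 221.] [ 0.581 -0.161  0.05 ] 4721
slicer 0.61 [456. 216.] [0.534 0.319 0.007] 5420
knob_grip 0.84 [306. 208.] [ 0.556 -0.075  0.09 ] 304
collar 0.75 [335. 277.] [ 0.764 -0.012  0.126] 1324
collar 0.6 [305. 210.] [ 0.557 -0.075  0.082] 418
insert 0.97 [324. 219.] [ 0.558 -0.032  0.039] 723
insert 0.93 [285. 177.] [ 0.373 -0.136  0.009] 763
insert 0.56 [222. 157.] [ 0.29  -0.334  0.009] 685
tab 0.87 [288. 177.] [ 0.373 -0.131  0.008] 827
tab 0.8 [219. 161.] [ 0.293 -0.335  0.009] 730
tab 0.56 [321. 221.] [ 0.557 -0.034  0.039] 763
tub 0.72 [451. 218.] [0.534 0.317 0.007] 5569
sleeve_mark 0.55 [307. 206.] [ 0.557 -0.075  0.083] 409
bottle_a 0.95 [335. 276.] [ 0.765 -0.012  0.126] 1264
bottle_a 0.93 [260. 273.] [ 0.761 -0.16   0.128] 1229
jar 0.74 [381. 281.] [0.765 0.094 0.089] 1387
shaker 0.73 [151. 225.] [ 0.607 -0.449  0.092] 1768
shaker 0.63 [320. 221.] [ 0.557 -0.034  0.039] 755
can 0.8 [176. 184.] [ 0.473 -0.417  0.084] 1118
spoon 0.68 [406. 170.] [0.36  0.216 0.013] 374
top cam [ 0.31045645 -0.05892632  1.0970
[... 216 characters left out ...]
t 0.86 [354. 270.] [ 0.366 -0.127  0.009] 1027
insert 0.74 [435. 303.] [ 0.288 -0.338  0.009] 1162
insert 0.55 [320. 198.] [ 0.538 -0.034  0.039] 815
tab 0.94 [435. 304.] [ 0.287 -0.338  0.01 ] 1107
tab 0.77 [317. 202.] [ 0.54  -0.037  0.039] 896
tub 0.82 [184. 201.] [0.536 0.319 0.006] 6177
sleeve_mark 0.81 [334. 194.] [ 0.54  -0.074  0.084] 302
bottle_a 0.95 [311. 119.] [ 0.729 -0.016  0.129] 855
bottle_a 0.87 [375. 118.] [ 0.728 -0.162  0.129] 889
jar 0.6 [271. 124.] [0.726 0.092 0.097] 966
shaker 0.68 [485. 182.] [ 0.596 -0.464  0.085] 1289
shaker 0.55 [321. 199.] [ 0.537 -0.036  0.04 ] 835
can 0.64 [474. 236.] [ 0.445 -0.414  0.114] 937
spoon 0.82 [202. 254.] [0.383 0.258 0.014] 591
1.3
```

Run:
```python
import cv2,numpy as np
a=cv2.imread("pics/scene0.png");b=cv2.imread("pics/top0.png")
cv2.imwrite("pics/m0.png",np.hstack([cv2.resize(a[130:330,200:500],(400,267),interpolation=2),cv2.resize(b[80:320,100:500],(400,240),interpolation=2)[:267] if 0 else cv2.copyMakeBorder(cv2.resize(b[80:320,100:500],(400,240)),0,27,0,0,0)]))
cv2.imwrite("pics/z0.png",np.hstack([cv2.resize(a[160:260,240:370],(400,308),interpolation=2),cv2.resize(b[150:250,280:410],(400,308),interpolation=2)]))
```

```text
(no output)
```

View pics/top0.png

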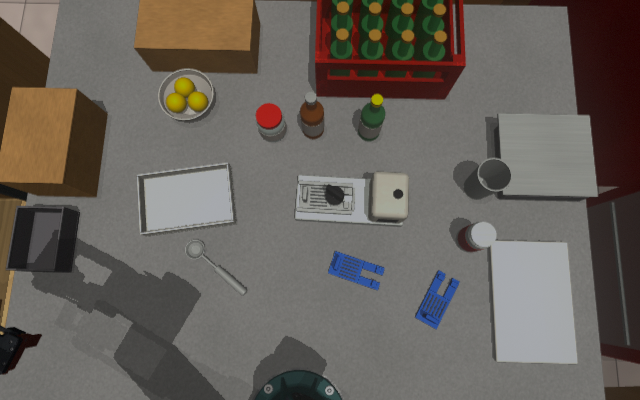

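View pics/z0.png

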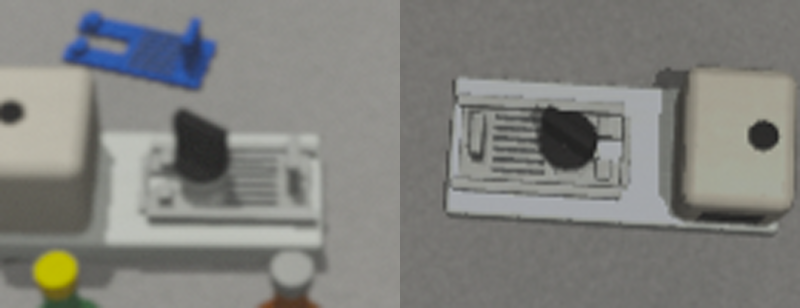

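The top view shows the slicer with the black T-bar knob at about (337,197) and the housing on its right, which is -y. The insert tab is at about (302,197), the tub at (185,198), and the two blue inserts are decoys. Next I'll look from the wrist.

```bash
cat >> h.py <<'E'
from scipy.spatial.transform import Rotation as Ro
def down(yaw): return (Ro.from_euler("z",yaw)*Ro.from_euler("x",np.pi)).as_quat()
def yaw_now(): return (Ro.from_quat(current_orientation())*Ro.from_euler("x",-np.pi)).as_euler("zyx")[0]
E
python3 - <<'E'
from h import *
print("yaw",yaw_now(),current_orientation())
for y in np.arange(-3,3.2,.5):
    q=inverse_kinematics([.535,-.075,.09],down(y)); print(round(y,2),None if q is None else np.round(q,2))
move_ptp([.51,-.05,.30],down(0))
c=capture("wrist"); cv2.imwrite("pics/w0.png",c["image"]); np.savez("w0.npz",**c); W=cloud(c)
print("cam",-np.array(c["R"]).T@c["t"],np.array(c["R"])[2])
for q in("slicer","knob_grip","insert","tab"):
    for r in silhouettes("wrist",q)[:3]:
        p=np.nanmedian(W[r["region"]],0); print(q,round(r["conf"],2),np.round(r["xy"]),np.round(p,3),r["region"].sum())
print(current_clock(),np.round(current_joint_pos(),2),current_force(),current_torque())
E
```

```text
yaw 2.7708215430312046 [ 1.84325497e-01  9.82865255e-01 -2.42251819e-05 -2.76541955e-05]
-3.0 [-0.27  0.43  1.78  0.    0.93 -1.98]
-2.5 [-0.27  0.43  1.78  0.    0.93 -2.48]
-2.0 [-0.27  0.43  1.78 -0.    0.93 -2.98]
-1.5 [-0.27  0.43  1.78 -0.    0.93  2.8 ]
-1.0 [-0.27  0.43  1.78 -0.    0.93  2.3 ]
-0.5 [-0.27  0.43  1.78 -0.    0.93  1.8 ]
0.0 [-0.27  0.43  1.78 -0.    0.93  1.3 ]
0.5 [-0.27  0.43  1.78 -0.    0.93  0.8 ]
1.0 [-0.27  0.43  1.78 -0.    0.93  0.3 ]
1.5 [-0.27  0.43  1.78 -0.    0.93 -0.2 ]
2.0 [-0.27  0.43  1.78  0.    0.93 -0.7 ]
2.5 [-0.27  0.43  1.78  0.    0.93 -1.2 ]
3.0 [-0.27  0.43  1.78  0.    0.93 -1.7 ]
cam [ 0.57835439 -0.04927122  0.46153011] [-2.51728783e-01 -3.78818928e-04 -9.67797746e-01]
slicer 0.89 [412. 149.] [ 0.547 -0.163  0.08 ] 18722
slicer 0.64 [ 80. 147.] [0.538 0.305 0.005] 19600
knob_grip 0.63 [347. 150.] [ 0.547 -0.075  0.071] 1219
insert 0.79 [369. 256.] [ 0.371 -0.12   0.008] 2411
tab 0.82 [368. 258.] [ 0.372 -0.12   0.008] 2364
tab 0.61 [313. 139.] [ 0.553 -0.031  0.038] 2993
tab 0.43 [343. 146.] [ 0.547 -0.075  0.072] 1141
3.9667 [-0.23  0.17  1.58  0.    1.39  1.34] [-1.01023204 -0.02487593  0.09705723] [-0.06319396  0.1303509  -0.01480483]
```

View pics/w0.png

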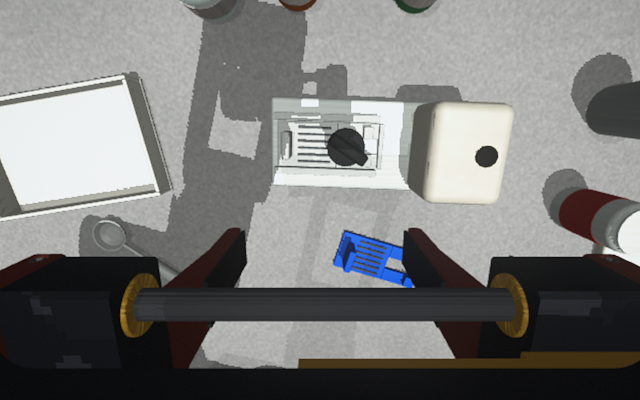

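The wrist view shows the knob at (346,147) with its bar running diagonally toward (365,160), the tab at (288,145), and the bed rectangle. I'll fit the geometry from the depth clouds.

Run:
```python
from h import *
def rect(P):
    (cx,cy),(w,h),a=cv2.minAreaRect((P[:,:2]*1000).astype(np.float32)); return np.round([cx,cy,w,h,a],1)
w0=dict(np.load("w0.npz")); caps={"wrist":w0,"top":capture("top"),"scene":capture("scene")}
for n,c in caps.items():
    W=cloud(c).reshape(-1,3); I=c["image"].reshape(-1,3).astype(int); 
    near=(np.abs(W[:,0]-.54)<.09)&(W[:,1]>-.3)&(W[:,1]<.06)
    bed=W[near&(W[:,2]>.022)&(W[:,2]<.046)]
    print(n,"bed n",len(bed),rect(bed), "z30",np.median(bed[bed[:,2]<.035][:,2]))
    hs=W[near&(W[:,2]>.112)&(W[:,2]<.13)&(W[:,1]<-.12)]
    if len(hs)>50: print(" housing",rect(hs),np.median(hs[:,2]))
    k=near&(np.hypot(W[:,0]-.54,W[:,1]+.075)<.045)&(W[:,2]>.046)
    z=W[k][:,2]; print(" knob z hist",np.histogram(z,bins=np.arange(.045,.125,.005)),z.max())
    top=W[k][z>np.percentile(z,99)-.006]; print(" top",rect(top),len(top),top.mean(0).round(4))
    tb=W[near&(W[:,2]>.056)&(W[:,1]>-.03)]; 
    if len(tb)>8: print(" tab",rect(tb),len(tb),np.percentile(tb[:,2],[5,50,95]))
    t=W[(np.abs(W[:,0]-.53)<.16)&(np.abs(W[:,1]-.32)<.17)&(W[:,2]>.03)&(W[:,2]<.046)]; print(" tub",rect(t),len(t))
```

```text
wrist bed n 10646 [545.1 -80.4 209.2 120.2  87.9] z30 0.029704552191621558
 housing [ 540.7 -207.8   86.4  111.9   87.6] 0.1194619339124183
 knob z hist (array([167,   3,   0,   1, 259, 404,   4,   1,   5,   6,   5,   4,  26,
       507,   0]), array([0.045, 0.05 , 0.055, 0.06 , 0.065, 0.07 , 0.075, 0.08 , 0.085,
       0.09 , 0.095, 0.1  , 0.105, 0.11 , 0.115, 0.12 ])) 0.4210152007285116
 top [ 5.329e+02 -6.930e+01  3.900e+00  7.760e+01  3.000e-01] 11824 [ 0.533  -0.068   0.4165]
 tab [533.8  -0.6  56.4  49.5  43. ] 32092 [0.33563506 0.40170386 0.41788667]
 tub [536.6 310.4 160.2 240.4   9.3] 2284
top bed n 1581 [ 542.6 -115.1  278.9  119.    88. ] z30 0.030370876269025113
 housing [ 539.5 -208.8   87.1  113.9   86.7] 0.12035243901417977
 knob z hist (array([ 1,  1,  0,  0, 16, 47,  6,  4,  4,  5,  4,  2,  6, 18,  4]), array([0.045, 0.05 , 0.055, 0.06 , 0.065, 0.07 , 0.075, 0.08 , 0.085,
       0.09 , 0.095, 0.1  , 0.105, 0.11 , 0.115, 0.12 ])) 0.7297119878180229
 top [510.  -70.3  78.9  28.9  82.7] 1226 [ 0.5092 -0.0706  0.7243]
 tab [5.055e+02 4.900e+00 1.109e+02 6.990e+01 2.000e-01] 6384 [0.40503589 0.71398803 0.73765689]
 tub [533.9 319.3 161.8 226.6   9.1] 589
scene bed n 2574 [ 546.2 -112.8  278.9  124.9   87.6] z30 0.029898704075623818
 housing [ 543.7 -206.3   87.7  113.1   88.5] 0.11980281039384144
 knob z hist (array([63, 41,  1,  5, 45, 63, 22, 30, 20, 21, 22, 27, 28, 75,  7]), array([0.045, 0.05 , 0.055, 0.06 , 0.065, 0.07 , 0.075, 0.08 , 0.085,
       0.09 , 0.095, 0.1  , 0.105, 0.11 , 0.115, 0.12 ])) 0.5975171617667038
 top [543.2 -55.6  50.3  13.7  77.5] 144 [ 0.5455 -0.052   0.5926]
 tab [521.4   6.1  69.4  92.8  86.5] 2109 [0.32906026 0.42417833 0.5779    ]
 tub [537.5 313.9 165.3 243.5   9.6] 973
```

Run:
```python
from h import *
def rect(P):
    (cx,cy),(w,h),a=cv2.minAreaRect((P[:,:2]*1000).astype(np.float32)); return np.round([cx,cy,w,h,a],1)
w0=dict(np.load("w0.npz")); caps={"wrist":w0,"top":capture("top"),"scene":capture("scene")}
for n,c in caps.items():
    W=cloud(c).reshape(-1,3)
    r=np.hypot(W[:,0]-.545,W[:,1]+.074)
    top=W[(r<.04)&(W[:,2]>.108)&(W[:,2]<.118)]
    P=top[:,:2]-top[:,:2].mean(0); e=np.linalg.eigh(P.T@P)[1][:,1]
    print(n,"knobtop",len(top),rect(top),np.median(top,0).round(4),"pca",np.degrees(np.arctan2(e[1],e[0])).round(1))
    d=W[(r<.04)&(W[:,2]>.064)&(W[:,2]<.0745)]; print(" disc",rect(d),np.median(d[:,2]))
    tb=W[(np.abs(W[:,0]-.548)<.03)&(np.abs(W[:,1]-0)<.025)&(W[:,2]>.055)&(W[:,2]<.1)]
    if len(tb)>4: print(" tab",rect(tb),len(tb),np.percentile(tb[:,2],[5,50,95]).round(4))
    rl=W[(np.abs(W[:,0]-.546)<.055)&(W[:,1]>-.12)&(W[:,1]<.03)&(W[:,2]>.0405)&(W[:,2]<.046)]
    if len(rl)>4: print(" rails",rect(rl),len(rl))
```

```text
wrist knobtop 529 [545.4 -75.9  47.7  14.   56.3] [ 0.5462 -0.0752  0.112 ] pca 56.3
 disc [546.1 -75.2  44.8  47.3  48.3] 0.07021617841650543
 tab [548.4  -1.4   9.3  33.4  87.8] 273 [0.0576 0.0774 0.0789]
 rails [546.3 -50.9 139.4  80.9  87.9] 1411
top knobtop 25 [543.  -68.1   9.8  16.9   1.1] [ 0.545  -0.0716  0.1129] pca 67.5
 disc [535.9 -62.4  29.4  16.9  53.6] 0.07166854718712655
 tab [545.9  -0.7  10.1  30.8  88.2] 54 [0.0572 0.0772 0.0825]
 rails [543.9 -31.7  98.9  77.2  88. ] 259
scene knobtop 98 [547.7 -74.3  48.8  15.4  56.4] [ 0.5491 -0.0715  0.1123] pca 55.2
 disc [556.6 -75.7  47.1  30.3  77.4] 0.07070199992956747
 tab [550.7   1.5   8.1  37.3  87.9] 64 [0.06   0.0776 0.0805]
 rails [549.7 -48.7 138.2  82.8  88.9] 338
```

Knob axis is at about (0.546, -0.075), the bar at 56.3°, and its top at z = 0.112. Slicer yaw is about -2.1°. I'll grasp the bar with q6 near -2.8 so there's room to turn, then probe the stiffness with tiny steps.

```bash
cat >> h.py <<'E'
KX,KY,KYAW=.546,-.0752,np.radians(56.3)-np.pi
def knob_pose(th,z0=.075): return [KX,KY,z0+.004*th],down(KYAW-th)
E
python3 - <<'E'
from h import *
move_gripper(.04)
p,o=knob_pose(0)
move_ptp([p[0],p[1],.15],o)
q=np.array(current_joint_pos()); print("q",q.round(3))
t=current_clock(); q[5]+=.02; goto_joints(q); print("step dt",current_clock()-t); q[5]-=.02; goto_joints(q)
servo_line(p,o,rate=.1,contact_N=6)
print(current_position(),current_clock(),current_torque(),current_force())
move_gripper(0.0)
print("gap",current_finger_gap(),current_grip_force(),current_torque(),current_force(),current_clock())
for i in range(1,7):
    qq=inverse_kinematics(*knob_pose(.01*i)); t=current_clock(); goto_joints(qq)
    print(i,current_torque().round(3) if hasattr(current_torque(),'round') else current_torque(),np.round(current_force(),2),round(yaw_now()-KYAW,4),round(current_clock()-t,3))
E
```

```text
q [-0.262  0.367  1.701  0.     1.073 -2.815]
step dt 0.25
[ 0.54644453 -0.07533373  0.07537746] 9.9 [ 0.04987433  0.05857935 -0.00247894] [-0.31162782 -0.40408507  0.43403204]
gap 0.014043951207329474 29.99740093946457 [-0.00959149  0.01397401  0.03094338] [-0.2926533   0.08487701  2.79984407] 10.425
1 [-0.112 -0.082  0.109] [ 0.7  -1.25  3.15] -0.01 0.25
2 [-0.19  -0.121  0.156] [ 1.47 -1.95  4.17] -0.02 0.25
3 [-0.29  -0.196  0.108] [ 1.73 -1.54  4.68] -0.0302 0.25
4 [-0.194 -0.244  0.119] [ 1.4  -2.03  5.84] -0.0402 0.25
5 [-0.192 -0.16   0.114] [ 2.06 -1.62  4.91] -0.0502 0.25
6 [-0.244 -0.219  0.084] [ 0.86 -1.5   4.05] -0.0601 0.25
```

Run:
```python
from h import *
def go(th): goto_joints(inverse_kinematics(*knob_pose(th)))
tz=lambda: np.mean([current_torque()[2] for _ in range(3)])
for th in (.25,.45,.65,.85,1.0): go(th); print(th,round(tz(),3),np.round(current_force(),1),round(current_clock(),2))
n=0
while th<2.85:
    th+=.022; go(th); T=tz(); n+=1
    if n%8==0 or T>.17: print(round(th,3),round(T,3),np.round(current_force(),1),round(current_clock(),2))
    if T>.21:
        sleep(.05); T2=tz(); print("check",T2)
        if T2>.2: break
open("th","w").write(str(th))
```

```text
0.25 -0.041 [ 1.  -2.1  4.9] 12.22
0.45 -0.058 [ 3.1 -2.8  6. ] 12.53
0.65 -0.069 [ 2.2 -3.4  5.1] 12.84
0.85 -0.105 [ 1.6 -4.6  5.9] 13.15
1.0 -0.129 [ 3.1 -6.2  5.8] 13.42
1.176 0.44 [ 2.7 -5.1  3.9] 15.42
check 0.37346407576374524
```

Run:
```python
from h import *
tz=lambda: round(np.mean([current_torque()[2] for _ in range(3)]),3)
th=float(open("th").read())
for d in (.01,.02,.03,.05,.08):
    goto_joints(inverse_kinematics(*knob_pose(th-d))); print(d,tz(),np.round(current_force(),1))
move_gripper(.04)
p=np.array(current_position()); print("free",tz(),np.round(current_force(),1))
servo_line(p+[0,0,.075],rate=.15)
move_ptp([.49,-.03,.27],down(np.radians(-2.1)))
c=capture("wrist"); W=cloud(c); W3=W.reshape(-1,3); cv2.imwrite("pics/w1.png",c["image"][60:260,160:560])
def rect(P):
    (cx,cy),(w,h),a=cv2.minAreaRect((P[:,:2]*1000).astype(np.float32)); return np.round([cx,cy,w,h,a],1)
r=np.hypot(W3[:,0]-KX,W3[:,1]-KY)
top=W3[(r<.035)&(W3[:,2]>.109)&(W3[:,2]<.13)]; print("knob",rect(top),len(top),np.median(top[:,2]))
tb=W3[(np.abs(W3[:,0]-.548)<.025)&(np.abs(W3[:,1])<.025)&(W3[:,2]>.07)&(W3[:,2]<.1)]; print("tab",rect(tb),np.median(tb[:,2]))
print(current_clock(),np.round(current_joint_pos(),2))
```

```text
0.01 0.16 [ 2.7 -5.8  4.9]
0.02 -0.082 [ 2.  -4.5  4.8]
0.03 -0.012 [ 2.5 -5.3  4.2]
0.05 0.033 [ 2.8 -5.3  5.2]
0.08 0.002 [ 2.9 -5.2  4.8]
free -0.003 [-0.1 -0.4 -0.5]
knob [545.5 -75.9  14.4  47.9  84.2] 699 0.11624341006193997
tab [548.1  -1.2   9.2  33.9  86.5] 0.07745077714218164
20.6583 [-0.2   0.16  1.67  0.    1.31  1.41]
```

View pics/w1.png

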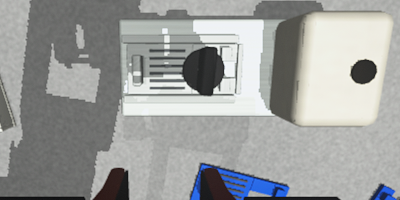

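The knob turned 1.084 rad and rose 4.2 mm, and I backed it 0.08 rad off the stop, so it's loose. Next I'll grip the tab across its thickness. At grasp z = 0.066 the gripper body clears the knob by about 11 mm. Then I'll slide.

Run:
```python
from h import *
yw=np.radians(-2.1); o=down(yw); d=np.array([-np.sin(yw),np.cos(yw),0])
T=np.array([.5482,-.0010,.047])
move_gripper(.03)
move_ptp(T+[0,0,.07],o)
print("contact",servo_line(T,o,rate=.12,contact_N=6),current_position())
move_gripper(0.0); f0=np.array(current_force()); print("gap",current_finger_gap(),f0.round(2),np.round(current_torque(),3))
s=0
for s in (.01,.03,.055,.08,.11,.142):
    hit=servo_line(T+d*s,o,rate=.06,contact_N=10)
    print(s,hit,np.round(np.array(current_force()),1),np.round(current_torque(),2),round(current_finger_gap(),4),round(current_clock(),2))
    if hit: break
```

```text
contact False [ 0.54895473 -0.00122642  0.04798581]
gap 0.009881448628920753 [-0.98 -0.36  4.99] [-0.02   0.305  0.05 ]
0.01 False [-0.1 -0.1  6. ] [-0.07  0.15 -0.03] 0.0099 23.26
0.03 False [ 0.4 -0.2  5.4] [-0.01  0.2   0.07] 0.0098 23.74
0.055 False [-0.2  0.4  5.4] [-0.2   0.13  0.05] 0.0097 24.31
0.08 False [-0.6 -0.7  7.4] [-0.56  0.16  0.05] 0.01 24.88
0.11 False [-0.3  1.8  6.6] [-0.36  0.2   0.07] 0.0103 25.52
0.142 False [-1.   4.6  4.8] [0.04 0.28 0.  ] 0.0101 26.21
```

Run:
```python
from h import *
p=np.array(current_position()); print(p)
servo_line(p+[0,0,.012],rate=.05); print(np.round(current_force(),1),np.round(current_torque(),2))
servo_line(p+[0,0,.085],rate=.12)
o=down(np.radians(9.3)); G=np.array([.5285,.364,.13])
servo_line(G,o,rate=.15)
print(np.round(current_force(),1),np.round(current_torque(),2),current_finger_gap(),current_position(),current_clock())
c=capture("scene"); cv2.imwrite("pics/s1.png",cv2.resize(c["image"][110:310,330:600],(540,400)))
```

```text
[0.55344629 0.14237799 0.04711072]
[-0.2 -0.6 -1.7] [0.03 0.13 0.01]
[-0.5  0.3 -1.3] [0.04 0.17 0.02] 0.010046230171291389 [0.52863115 0.36316731 0.12997213] 28.9917
```

View pics/s1.png

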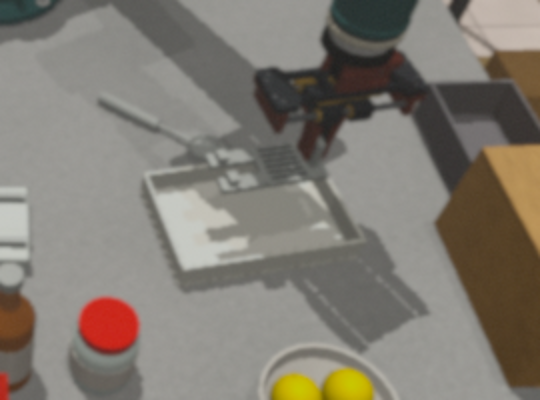

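The insert hangs level from the fingers over the tub (plate near pixel (265,165) in the crop). I'll lower it until it touches, then release.

Run:
```python
from h import *
p=np.array(current_position()); f=np.array(current_force())
print(servo_line([p[0],p[1],.030],rate=.1,contact_N=6),current_position())
print(servo_line([p[0],p[1],.019],rate=.02,contact_N=2.5),current_position(),np.round(current_force(),1),np.round(current_torque(),2))
move_gripper(.03); p=np.array(current_position()); print(current_finger_gap())
servo_line(p+[0,0,.09],rate=.1)
move_ptp([.42,.12,.3],down(np.radians(9.3)))
c=capture("wrist"); d=capture("top")
cv2.imwrite("pics/f.png",np.vstack([c["image"][:280],cv2.resize(d["image"][90:290,120:440],(640,400),interpolation=2)][:2])[:600])
W=cloud(d).reshape(-1,3); W2=cloud(c).reshape(-1,3)
for X in (W,W2):
    m=(np.abs(X[:,0]-.537)<.065)&(np.abs(X[:,1]-.312)<.1)&(X[:,2]<.02)&(X[:,2]>.0095); 
    a=X[m]
    if len(a)>10:
        A=np.c_[a[:,:2],np.ones(len(a))]; print(len(a),np.median(a,0).round(4),"plane",np.linalg.lstsq(A,a[:,2],rcond=None)[0].round(4),cv2.minAreaRect((a[:,:2]*1000).astype(np.float32)))
print(current_clock())
```

```text
False [0.52925923 0.36348261 0.03070091]
True [0.52894847 0.36331354 0.02251716] [0.3 0.6 4.1] [-0.05  0.09 -0.01]
0.02945199275242103
3698 [0.5344 0.3183 0.0128] plane [-0.0006  0.0042  0.012 ] ((536.6700439453125, 311.69769287109375), (59.8277473449707, 135.81631469726562), 9.292963981628418)
33.5417
```

View pics/f.png

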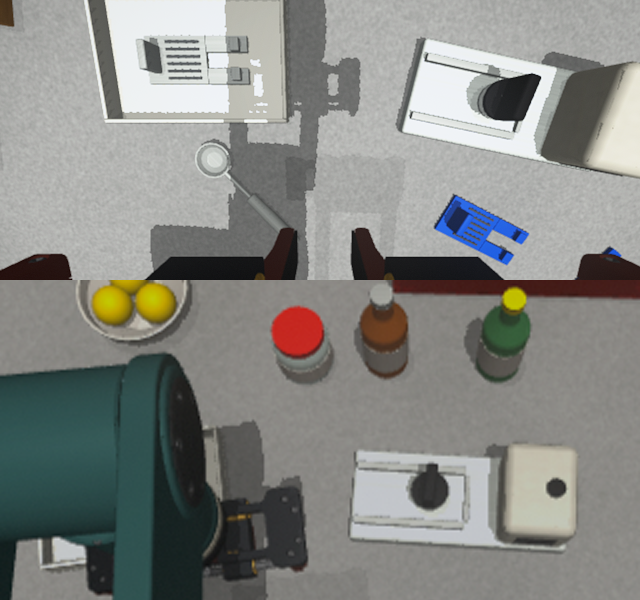

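The insert lies flat and centred in the tub, around pixel (190,60) in the wrist view. The bed is empty, the knob is still loose, and everything else is where it stood. Handing in.

```bash
python3 -c "
from bench import *
print(close_job())"
```

```text
the job is handed in; nothing more can be done
None
```

The job is handed in: I loosened the knob to its stop, with twist peaking at about 0.44 N m, then backed it off. The insert slid out cleanly and lies flat in the tub, at about 33.5 s of the 72 s, and nothing else I could see had moved.

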